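# Mount the steel mandrel in the bench bracket

### The job

Get the slim steel mandrel ready for forging: draw it out of its wooden sleeve, lay it down on the bench and let go of it, then take it up again and slide its shank through both holes of the steel bracket, from the side that faces the sleeves, until the handle is fully home against the first flange. Let go of it there, and leave the brass mandrel and everything else on the bench where they are.

Things in the scene. Friction and masses are not known exactly. Their poses are not given: they have to be found in the camera images.
- mandrel: Steel mandrel, 0.11-0.2 kg: round shank, d 14 mm, 110 mm long (last 10 mm taper to 8), on a square dark-wood handle 30x30x70 mm. Origin on the axis at the shoulder between them; x to the tip (handle x -70..0, shank 0..110 mm). Mass centre 16 mm behind the shoulder: lies level on its handle, axis 15 mm up. Starts in sleeve_a, axis 23 mm over the bench, tip end 50-56 mm out of the mouth.
- bracket_mouth (a point): Centre of the round entry hole, on the entry face of the bracket's first flange, 70 mm above the bench. x points level into the hole, the way the shank has to go (roughly to the robot's left), z up.
- bracket: Steel bracket fixed to the bench: base plate 110x100x8 mm, two upright flanges 10 mm thick, 64 wide, top 95 mm above the bench, 50 mm gap between. Each has a round hole, d 18 mm, entry edge chamfered 2 mm, on one level axis 70 mm up. Origin on the bench under the middle; x along the holes, way of insertion. Entry face x = -35 mm, far outer face x = +35 mm.
- sleeve_a: Covered dark-wood sleeve fixed to the bench, 140 long, 52 wide, 52 mm high, open only at its +x end (mouth x = +70 mm). Bore 36x36 mm, 132 deep, floor 8 mm above the bench. Origin on the bench under the middle; x along the sleeve, out of the mouth. Holds the steel mandrel; the two sleeves look alike and may swap places.
- sleeve_b: A second sleeve of the same make and size, holding the brass mandrel.
- brass_mandrel: The mandrel to leave alone: thicker brass shank, 20 mm in diameter, and pale wooden handle; lengths, origin and axes like the steel one. Lies in sleeve_b.
- hammer: Loose hammer, 200 mm long, lying beyond the work area; a bystander. Origin at its underside.
- doming_block: Loose steel block 60 x 60 x 50 mm, bystander. Origin at the centre of its underside.
- jar: Amber jar with black cap, 56 mm in diameter, 75 mm high, bystander. Origin at the centre of its underside.
- bangle: Brass bangle, 70 mm across, 14 mm high, lying flat near the robot, bystander. Origin at the centre of its underside.
- gem_dish: White dish 90 x 70 x 22 mm with three stones fixed in it, bystander. Origin at the centre of its underside.
- ring_clamp: Pale wooden ring clamp 110 x 34 x 22 mm, bystander. Origin at the centre of its underside.

How it is judged (in metres and radians):
On the way:
1. the steel mandrel is out of its sleeve, lying on the bench and let go ((x of mandrel in the frame of sleeve_a above 0.138 m or y of mandrel in the frame of sleeve_a above 0.04 m or y of mandrel in the frame of sleeve_a below -0.04 m) and height (world z) of mandrel below 0.024 m and linear speed of mandrel below 0.02 m/s and contact force between the fingers and mandrel below 0.1 N), for 0.2 s.
At the end, for the whole second after the job is handed in: The steel mandrel rests in both bracket holes, its shank passed from the entry side, the shoulder of the handle within 5 mm of the first flange's entry face and within 8 mm of the hole's centre, its axis within 0.1 rad of the hole axis, at rest and released (x of mandrel in the frame of bracket_mouth between -0.005 and 0.004 m and distance between mandrel and bracket_mouth below 0.008 m and angle between the x axis of mandrel and the x axis of bracket, either way round below 0.1 rad and linear speed of mandrel below 0.01 m/s); the robot touches nothing.
It fails at once if the brass mandrel is moved by more than 15 mm (distance of brass_mandrel from where it was at the start of the episode above 0.015 m).
It fails at once if another thing on the bench (hammer, doming block, jar, bangle, gem dish, ring clamp) is moved by more than 20 mm (distance of any of hammer, doming_block, jar, bangle, gem_dish, ring_clamp from where it was at the start of the episode above 0.02 m).
It also fails if it takes over 59 s, if anything falls off the work surface, if the arm or the gripper's body presses on something with over 40 N, if the wrist force passes 120 N, or if a joint passes its speed limit or range.

### The arm

A 6-joint arm with a two-finger parallel gripper is mounted at the origin on the work surface. World frame = base frame: x ahead of the robot, y to its left, z up, the work surface at z = 0. Lengths are in m, angles in degrees, forces in N, time in s.
With the tool pointing down it reaches from about 0.3 to 0.75 m from the base axis. Payload 8.5 kg.
Tool frame: the origin (TCP) lies midway between the tips of the shut fingers; the grasp point (between the pads) lies 19 mm behind it (env.hold_point_z is the distance from the TCP to the grasp point, in m); z points along the fingers, y is the line along which they close (so a half turn about z gives the same grasp; the last joint's range is limited). The gripper opens to 85 mm and grips with 20 to 120 N. Pads are 22 mm wide; open, the fingers measure 114 mm over their backs; the gripper's body (76 mm by 85 mm) begins 54 mm behind the grasp point. The pads swing forward as they close: fully open they stand 13 mm farther back than shut.
Start: joints at [-12.336, 21.807, 74.336, -0, 83.858, -12.336], TCP at [0.55, 0, 0.231] pointing down, gripper open.
Joint ranges: [-178.18, 178.18], [-50.72, 133.34], [12.68, 142.11], [-81.47, 261.47], [9.98, 163.14], [-165.26, 165.26]. Speed limits (degrees/s): [136.94, 136.94, 180, 180, 180, 180].

### API

Orientations are given as a 3x3 rotation matrix whose columns are the frame's x, y, z axes.
In Python, from rig import observe, get_image, camera_info, env gives the robot as it stands.
- The arm moves only by the tool drive_tool, never from a script. Its arguments are lists of equal length, an entry for each row: "offset": the shift along the tool's x, y, z in units of 40 mm (1.0 is 40 mm), a list of three; "turn": the turn, a rotation vector about the tool's x, y, z in units of 6 degrees (1.0 is 6 degrees), a list of three; "hand": the opening, from 0 (shut) to 1 (fully open). A call has exactly 10 rows; each row shifts and turns the commanded pose from where the row before left it, along the tool's axes as they then stand; what a row does not reach is not made up. A row lasts 1/8 s, in which the tool goes at most 62.5 mm and 10.7 degrees, less where a joint would pass 70% of its speed; a pose out of reach is approached as far as the arm can. A call is refused whole if a number of a shift passes 1 or a number of a turn 1, either way. A call with a gripper value outside its range is refused whole. The fingers move at their own pace and stop on an object; "newtons" is the grip in N (left out, the last holds). Time passes only in rows, so rows that do not move let the fingers close, or fill a call up. It gives the time, the measured TCP pose, the force, the opening and the grip force at its end, in the units of the state.
- observe(): the state, without advancing time (a new reading comes with each control period).
- get_image(name): name is "scene" or "side" or "wrist"; returns the picture (420x560x3 uint8, blue, green, red); there is no depth.
- camera_info(name): a dict with "fx", "fy", "cx", "cy" (pixels), "k1" (the pictures are not rectified: a ray, as slopes to the right and down, at radius r is drawn at 1 + k1 r^2 times it, then the intrinsics apply), "world_to_cam" (4x4, takes a point from world to camera coordinates). Camera axes: x right, y down, z forward; pixel columns grow to the right and rows downward; lengths in m; the calibration is good to about 2 mm. A picture is of the moment at which its call begins: read the wrist's pose just before it. camera_info takes no time and is no camera call; for the wrist camera it gives the pose at the moment of the call.
- env.close_job(): hands the job in; it is judged then, once.
The state is a dict: "time_s": time; "q": joint angles; "qvel": joint speeds; "joint_efforts": joint torques, N m; "position": TCP position; "tool_rot": TCP orientation; "ft_force": force on the tool from outside, world axes, zero at the start; "wrist_torque": the same for the moment, N m; "grip_width": finger opening in m; "gripper_force": force on a finger pad.
Only numpy, scipy, OpenCV 4.12 (cv2) and the standard library are available. Lean on these libraries where they do the work, as an engineer would, in place of code of your own. Each camera call takes 0.05 s, during which the arm holds its last target. There are 200 camera calls.

## Working session

There is one attempt and no reset: what is moved stays moved. The work goes in short steps, Python scripts to look and compute and a tool call to move; the robot and the scene stay as the last step left them, time stands still between calls to the robot, and variables do not carry over. Pictures are saved under pics/ and viewed, at most 10 in all, crops included, and the job is handed in when it is done.

Besides the shell and the picture viewer there is one more tool, called as name(argument=value, ...) on one line, values as JSON. drive_tool: Moves the arm, as the interface text tells. Its arguments: {"type":"object","properties":{"offset":{"type":"array"},"turn":{"type":"array"},"hand":{"type":"array"},"newtons":{"type":"number"}},"required":["offset","turn","hand"]}

```bash
mkdir -p pics; ls
cat > h.py <<'E'
import numpy as np, cv2
from rig import observe, get_image, camera_info, env
def ray(ci,u,v):
    x=np.array([(u-ci['cx'])/ci['fx'],(v-ci['cy'])/ci['fy']]); s=x.copy()
    for _ in range(20): s=x/(1+ci['k1']*(s@s))
    T=np.array(ci['world_to_cam']); R=T[:3,:3]
    return -R.T@T[:3,3], R.T@np.array([s[0],s[1],1])
def plane(ci,u,v,z):
    o,d=ray(ci,u,v); return o+d*(z-o[2])/d[2]
def proj(ci,p):
    T=np.array(ci['world_to_cam']); c=T[:3,:3]@np.array(p)+T[:3,3]; s=c[:2]/c[2]; s=s*(1+ci['k1']*(s@s))
    return s*[ci['fx'],ci['fy']]+[ci['cx'],ci['cy']]
def tri(c1,p1,c2,p2):
    A=np.zeros((3,3));b=np.zeros(3)
    for c,p in((c1,p1),(c2,p2)):
        o,d=ray(c,*p);d/=np.linalg.norm(d);M=np.eye(3)-np.outer(d,d);A+=M;b+=M@o
    return np.linalg.solve(A,b)
E
python3 - <<'E'
from h import *
s=observe();print({k:np.round(v,3).tolist() for k,v in s.items()},env.hold_point_z)
ims=[]
for n in("scene","side","wrist"):
    im=get_image(n);cv2.imwrite(f"pics/{n}0.png",im);ci=camera_info(n);print(n,ci['fx'],ci['k1'],np.round(np.linalg.inv(ci['world_to_cam'])[:3],3).tolist())
    if n!="wrist":cv2.imwrite(f"pics/{n}0b.png",cv2.resize(im,(800,600)))
E
```

```text
pics
{'time_s': 0.0, 'q': [-12.335, 21.84, 74.385, -0.001, 83.858, -12.338], 'qvel': [-0.02, 0.02, 0.031, 0.02, 0.002, -0.046], 'joint_efforts': [-0.001, -44.847, -23.129, -0.0, 0.005, 0.0], 'position': [0.55, 0.0, 0.231], 'tool_rot': [[-0.0, 1.0, -0.001], [1.0, 0.0, 0.0], [0.0, -0.001, -1.0]], 'ft_force': [0.385, -0.445, -0.094], 'wrist_torque': [0.041, 0.021, 0.01], 'gripper_force': 0.0, 'grip_width': 0.085} 0.0187
scene 444.0600143817762 -0.14276518697232995 [[-0.338, 0.802, -0.492, 1.142], [0.941, 0.293, -0.168, 0.237], [0.009, -0.52, -0.854, 1.11]]
side 505.4499953014274 0.010170645759640886 [[-0.995, -0.061, 0.084, 0.469], [-0.103, 0.464, -0.88, 1.063], [0.014, -0.884, -0.468, 0.639]]
wrist 302.6259840540001 -0.06308623376401543 [[1.0, 0.0, -0.0, 0.55], [0.0, -0.952, -0.306, 0.078], [-0.001, 0.306, -0.952, 0.374]]
```

View pics/scene0b.png

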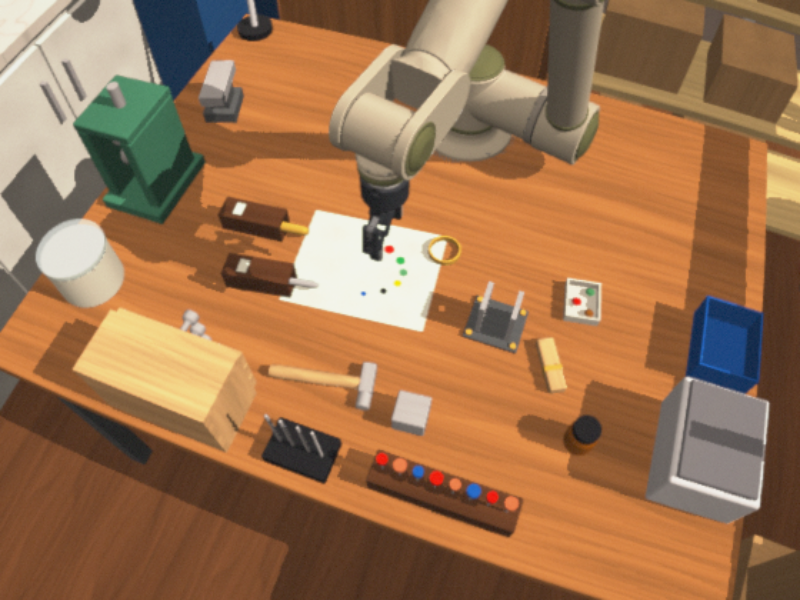

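View pics/side0b.png

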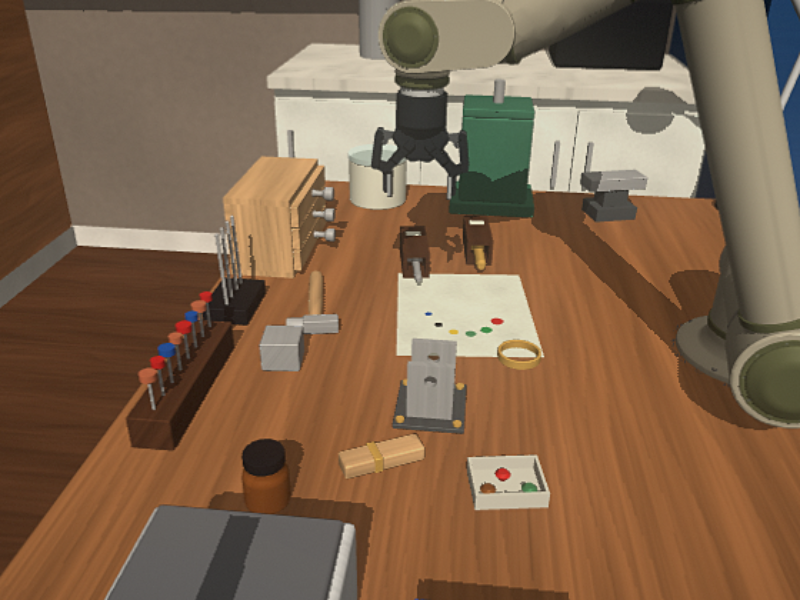

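The steel mandrel's tip sticks out of the nearer sleeve, at (316,285) in the scene view (800-px scale) and (418,280) in the side view. The brass one is at (305,230). The bracket is at (497,320) in scene and (430,390) in side. I'll get coarse positions from these.

Run:
```python
from h import *
a=camera_info("scene");b=camera_info("side")
def S(u,v):return (u*.7,v*.7)
print("tip",tri(a,S(316,285),b,S(418,281)), plane(a,*S(316,285),.023))
print("brass tip",tri(a,S(307,230),b,S(481,267)))
for n,p in dict(aTopMouthNear=(298,262),aTopMouthFar=(294,283),aBackN=(230,254),aBackF=(224,275)).items(): print(n,plane(a,*S(*p),.052))
for n,p in dict(f1l=(484,318),screwNear1=(472,331),screw2=(514,345),s3=(523,313),s4=(480,299)).items(): print(n,plane(a,*S(*p),.008))
print("hole",plane(b,*S(431,380),.07))
im=cv2.imread("pics/scene0.png");c1=cv2.resize(im[130:260,140:380],(800,433),interpolation=cv2.INTER_CUBIC)
cv2.imwrite("pics/c1.png",c1)
```

```text
tip [ 0.55595888 -0.15250219  0.01872716] [ 0.55680435 -0.15168687  0.023     ]
brass tip [ 0.43717839 -0.22628035  0.02095262]
aTopMouthNear [ 0.5346465 -0.1979445  0.052    ]
aTopMouthFar [ 0.58308804 -0.18431886  0.052     ]
aBackN [ 0.56438856 -0.33857989  0.052     ]
aBackF [ 0.61429641 -0.32572157  0.052     ]
f1l [0.50517933 0.1889958  0.008     ]
screwNear1 [0.54152747 0.17476975 0.008     ]
screw2 [0.5432187  0.26117573 0.008     ]
s3 [0.46719274 0.26009599 0.008     ]
s4 [0.46541843 0.16911199 0.008     ]
hole [0.50661612 0.24475742 0.07      ]
```

View pics/c1.png

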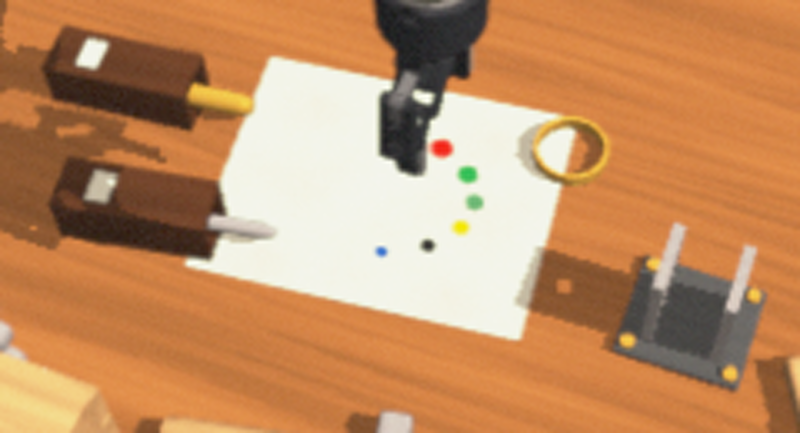

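The sleeve axis heads about 12° left of +y. The bracket sits at about (0.504, 0.216) and is nearly aligned with +y. I'll go above the tip for a close look.

drive_tool(offset=[[-0.8, 0, 0.2], [-0.8, 0, 0.2], [-0.8, 0, 0.2], [-0.8, 0, 0.2], [-0.8, 0, 0.2], [0, 0, 0], [0, 0, 0], [0, 0, 0], [0, 0, 0], [0, 0, 0]], turn=[[0, 0, 0], [0, 0, 0], [0, 0, 0], [0, 0, 0], [0, 0, 0], [0, 0, -1], [0, 0, -1], [0, 0, 0], [0, 0, 0], [0, 0, 0]], hand=[1, 1, 1, 1, 1, 1, 1, 1, 1, 1])

```text
time_s: 1.4
position: [0.55, -0.1599, 0.1913]
tool_rot: [[-0.207, 0.978, -0.0], [0.978, 0.207, 0.0], [0.0, -0.0, -1.0]]
ft_force: [0.8, 1.1, 0.1]
grip_width: 0.0852
gripper_force: 0.0
```

Run:
```python
from h import *
s=observe();print(s['time_s'],s['position'],np.round(s['tool_rot'],3).tolist())
ci=camera_info("wrist");im=get_image("wrist");cv2.imwrite("pics/w1.png",im);import pickle;pickle.dump(ci,open("w1.pkl","wb"))
cv2.imwrite("pics/w1b.png",cv2.resize(im,(800,600),interpolation=cv2.INTER_CUBIC))
```

```text
1.4 [ 0.54997369 -0.15989756  0.19129914] [[-0.207, 0.978, -0.0], [0.978, 0.207, 0.0], [0.0, -0.0, -1.0]]
```

View pics/w1b.png

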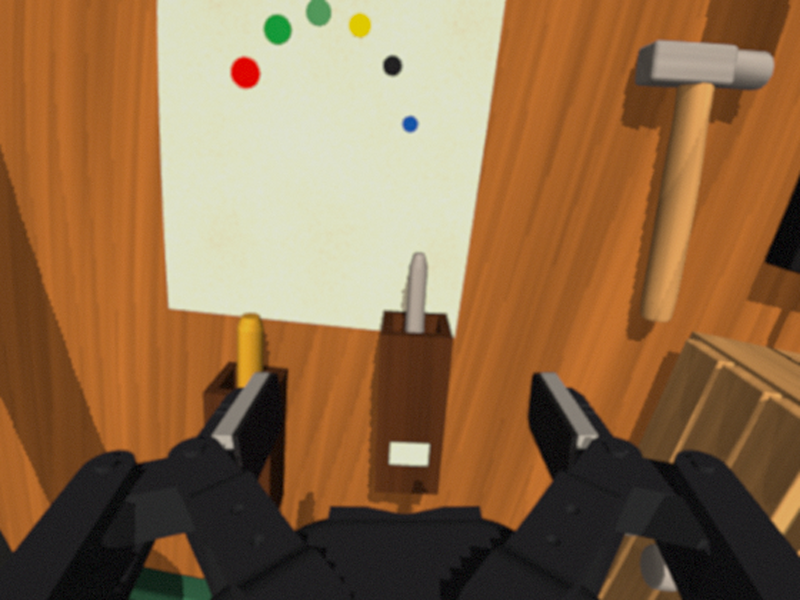

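Close view: the shank runs from (415,330) to (419,255) and the sleeve mouth is at y≈322. The axis is nearly vertical in the image.

Run:
```python
from h import *;import pickle
ci=pickle.load(open("w1.pkl","rb"));P=np.array([.55,-.1599]);
R=np.array([[-.207,.978],[.978,.207]])
def g(n,u,v,z):
    w=plane(ci,u*.7,v*.7,z);print(n,w.round(4),"tool mm",((w[:2]-P)@R*1000).round(1))
g("tip",419,254,.023);g("mid",417,290,.025);g("base",415,325,.026)
g("mouthL",381,334,.052);g("mouthR",452,336,.052);g("backL",372,491,.052);g("backR",438,493,.052)
g("brass",251,318,.023)
```

```text
tip [ 0.5587 -0.1494  0.023 ] tool mm [ 8.4 10.7]
mid [ 0.5631 -0.1762  0.025 ] tool mm [-18.7   9.4]
base [ 0.5676 -0.2037  0.026 ] tool mm [-46.5   8.1]
mouthL [ 0.5426 -0.2052  0.052 ] tool mm [-42.8 -16.6]
mouthR [ 0.5922 -0.1963  0.052 ] tool mm [-44.3  33.7]
backL [ 0.5618 -0.3436  0.052 ] tool mm [-182.1  -26.5]
backR [ 0.6151 -0.3345  0.052 ] tool mm [-184.2   27.5]
brass [ 0.4422 -0.2257  0.023 ] tool mm [ -42. -119.]
```

drive_tool(offset=[[-0.41, 0.24, 0.65], [0, 0, 0.8], [0, 0, 0.8], [0, 0, 0.8], [0, 0, 0.8], [0, 0, 0.8], [0, 0, 0], [0, 0, 0], [0, 0, 0], [0, 0, 0]], turn=[[0, 0, 0], [0, 0, 0.5], [0, 0, 0], [0, 0, 0], [0, 0, 0], [0, 0, 0], [0, 0, 0], [0, 0, 0], [0, 0, 0], [0, 0, 0]], hand=[1, 1, 1, 1, 1, 1, 1, 1, 0, 0], newtons=40)

```text
time_s: 2.7
position: [0.5632, -0.1742, 0.0063]
tool_rot: [[-0.156, 0.988, 0.001], [0.988, 0.156, -0.001], [-0.001, 0.001, -1.0]]
ft_force: [1.1, 0.3, 0.1]
grip_width: 0.0518
gripper_force: 0.0
```

drive_tool(offset=[[0, 0, 0], [0, 0, 0], [0, 0, 0], [0, 0, 0], [0, 0, 0], [0, 0, 0], [0, 0, 0], [0.1, 0, 0], [0.2, 0, 0], [0.2, 0, 0]], turn=[[0, 0, 0], [0, 0, 0], [0, 0, 0], [0, 0, 0], [0, 0, 0], [0, 0, 0], [0, 0, 0], [0, 0, 0], [0, 0, 0], [0, 0, 0]], hand=[0, 0, 0, 0, 0, 0, 0, 0, 0, 0])

```text
time_s: 3.95
position: [0.5596, -0.1537, 0.0054]
tool_rot: [[-0.157, 0.988, 0.0], [0.988, 0.157, -0.0], [-0.0, 0.0, -1.0]]
ft_force: [0.4, -1.1, 0.0]
grip_width: 0.0124
gripper_force: 38.9
```

drive_tool(offset=[[0.3, 0, 0], [0.4, 0, 0], [0.4, 0, 0], [0.4, 0, 0], [0.4, 0, 0], [0.4, 0, 0], [0.4, 0, 0], [0.4, 0, 0], [0.3, 0, 0], [0, 0, 0]], turn=[[0, 0, 0], [0, 0, 0], [0, 0, 0], [0, 0, 0], [0, 0, 0], [0, 0, 0], [0, 0, 0], [0, 0, 0], [0, 0, 0], [0, 0, 0]], hand=[0, 0, 0, 0, 0, 0, 0, 0, 0, 0])

```text
time_s: 5.2
position: [0.5382, -0.0191, 0.0053]
tool_rot: [[-0.158, 0.988, -0.0], [0.988, 0.158, 0.0], [0.0, -0.0, -1.0]]
ft_force: [0.3, -0.3, -2.5]
grip_width: 0.0125
gripper_force: 38.9
```

Run:
```python
from h import *
im=get_image("scene");a=cv2.resize(im[120:260,130:340],(600,400),interpolation=cv2.INTER_CUBIC)
im=get_image("side");b=cv2.resize(im[110:250,240:400],(200*2,350),interpolation=cv2.INTER_CUBIC)
c=np.zeros((600,800,3),np.uint8);c[:300,:450]=cv2.resize(a,(450,300));c[:306,450:800]=cv2.resize(b,(350,306))
w=get_image("wrist");c[306:600,:392]=cv2.resize(w,(392,294));cv2.imwrite("pics/m1.png",c)
```

```text
(no output)
```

View pics/m1.png

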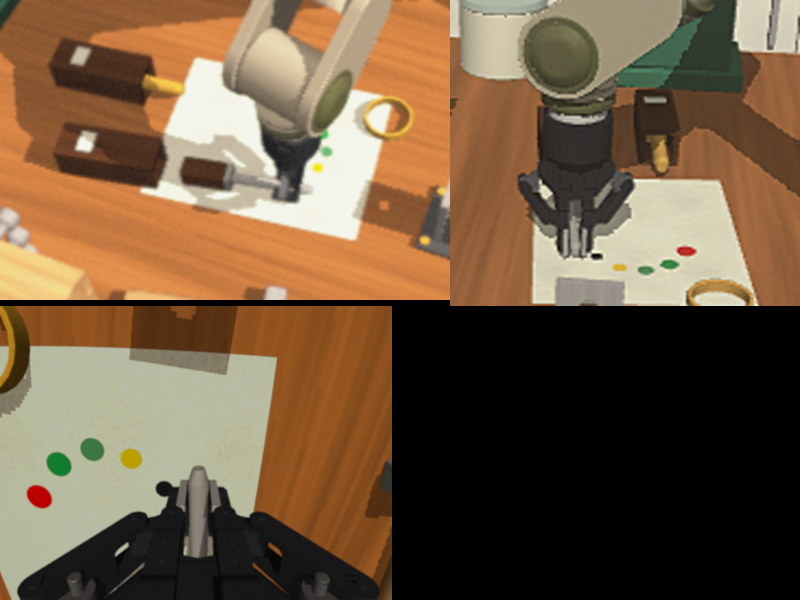

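The mandrel is fully out of the sleeve: handle at (205,172) in the scene panel, gripper on the shank at (290,188). Next I lower, release, lift and back up for a look.

drive_tool(offset=[[0, 0, 0.05], [0, 0, 0.05], [0, 0, 0], [0, 0, 0], [0, 0, 0], [0, 0, 0], [0, 0, 0], [0, 0, -0.3], [0, 0, -0.8], [0, 0, -0.8]], turn=[[0, 0, 0], [0, 0, 0], [0, 0, 0], [0, 0, 0], [0, 0, 0], [0, 0, 0], [0, 0, 0], [0, 0, 0], [0, 0, 0], [0, 0, 0]], hand=[0, 0, 0, 0.3, 0.4, 0.6, 1, 1, 1, 1])

```text
time_s: 6.6
position: [0.5383, -0.02, 0.0789]
tool_rot: [[-0.156, 0.988, 0.0], [0.988, 0.156, -0.0], [-0.0, 0.0, -1.0]]
ft_force: [0.2, 0.9, 0.1]
grip_width: 0.0857
gripper_force: 0.0
```

drive_tool(offset=[[0, 0, -0.8], [0, 0, -0.8], [-0.5, 0, -0.5], [-0.8, 0, 0], [-0.8, 0, 0], [0, 0, 0], [0, 0, 0], [0, 0, 0], [0, 0, 0], [0, 0, 0]], turn=[[0, 0, 0], [0, 0, 0], [0, 0, 0], [0, 0, 0], [0, 0, 0], [0, 0, 0], [0, 0, 0], [0, 0, 0], [0, 0, 0], [0, 0, 0]], hand=[1, 1, 1, 1, 1, 1, 1, 1, 1, 1])

```text
time_s: 7.85
position: [0.5515, -0.1026, 0.1614]
tool_rot: [[-0.157, 0.988, -0.0], [0.988, 0.157, 0.0], [0.0, -0.0, -1.0]]
ft_force: [0.4, 0.0, -0.3]
grip_width: 0.0852
gripper_force: 0.0
```

Run:
```python
from h import *;import pickle
s=observe();print(s['time_s'],s['position'],np.round(s['tool_rot'],3).tolist())
ci=camera_info("wrist");im=get_image("wrist");pickle.dump((ci,s),open("w2.pkl","wb"))
cv2.imwrite("pics/w2b.png",cv2.resize(im,(800,600),interpolation=cv2.INTER_CUBIC))
```

```text
7.85 [ 0.55150509 -0.10255151  0.16137706] [[-0.157, 0.988, -0.0], [0.988, 0.157, 0.0], [0.0, -0.0, -1.0]]
```

View pics/w2b.png

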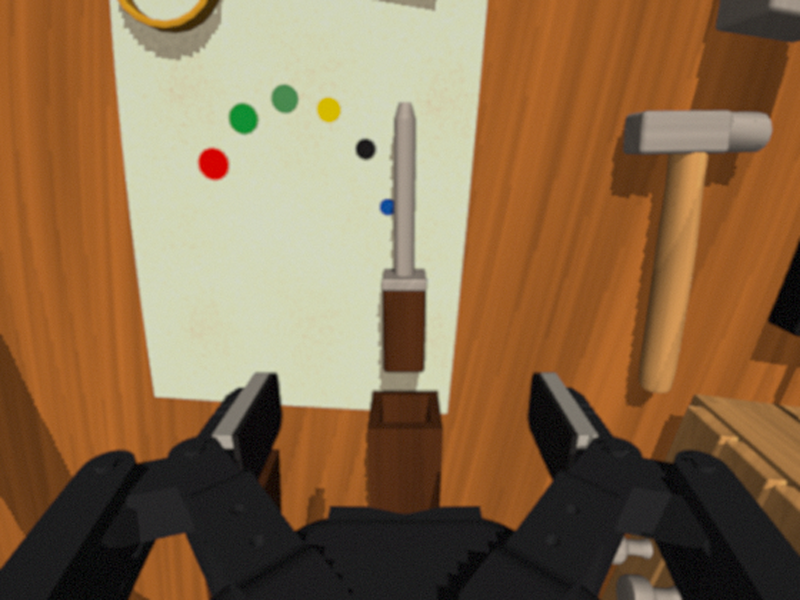

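The mandrel lies free and straight: tip (405,103), shoulder at about (404,273), handle end (404,371).

Run:
```python
from h import *;import pickle
ci,s=pickle.load(open("w2.pkl","rb"));P=np.array(s['position'])[:2];R=np.array(s['tool_rot'])[:2,:2]
def g(n,u,v,z):
    w=plane(ci,u*.7,v*.7,z);print(n,w.round(4),"tool mm",((w[:2]-P)@R*1000).round(1))
g("tip",405,103,.015);g("shoulder top",404.5,270,.030);g("axis at shoulder",404,270,.019);g("ferr/wood L",383,290,.03);g("R",426,290,.03);g("back top",403.5,371,.030)
```

```text
tip [0.5347 0.0057 0.015 ] tool mm [109.5   0.4]
shoulder top [ 0.5506 -0.0966  0.03  ] tool mm [6.  0.1]
axis at shoulder [ 0.5508 -0.0995  0.019 ] tool mm [ 3.1 -0.3]
ferr/wood L [ 0.5387 -0.1124  0.03  ] tool mm [ -7.7 -14.2]
R [ 0.5669 -0.1079  0.03  ] tool mm [-7.7 14.3]
back top [ 0.5615 -0.1697  0.03  ] tool mm [-67.9  -0.6]
```

drive_tool(offset=[[-0.75, 0, 0], [0, 0, 0.8], [0, 0, 0.8], [0, 0, 0.8], [0, 0, 0.8], [0, 0, 0.75], [0, 0, 0], [0, 0, 0], [0, 0, 0], [0, 0, 0]], turn=[[0, 0, 0], [0, 0, 0], [0, 0, 0], [0, 0, 0], [0, 0, 0], [0, 0, 0], [0, 0, 0], [0, 0, 0], [0, 0, 0], [0, 0, 0]], hand=[1, 1, 1, 1, 1, 1, 1, 0, 0, 0], newtons=70)

```text
time_s: 9.15
position: [0.5566, -0.1327, 0.0042]
tool_rot: [[-0.156, 0.988, 0.001], [0.988, 0.156, -0.001], [-0.001, 0.001, -1.0]]
ft_force: [-0.3, 0.2, 0.1]
grip_width: 0.0321
gripper_force: 0.0
```

drive_tool(offset=[[0, 0, 0], [0, 0, 0], [0, 0, 0], [0, 0, 0], [0, 0, -0.3], [0, 0, -0.5], [0, 0, -0.7], [0, 0, -0.5], [0, 0, 0], [0, 0, 0]], turn=[[0, 0, 0], [0, 0, 0], [0, 0, 0], [0, 0, 0], [0, 0, 0], [0, 0, 0], [0, 0, 0], [0, 0, 0], [0, 0, 0], [0, 0, 0]], hand=[0, 0, 0, 0, 0, 0, 0, 0, 0, 0])

```text
time_s: 10.4
position: [0.5557, -0.1323, 0.0826]
tool_rot: [[-0.156, 0.988, -0.001], [0.988, 0.156, 0.001], [0.001, -0.001, -1.0]]
ft_force: [-0.7, 0.0, -2.0]
grip_width: 0.0283
gripper_force: 69.4
```

drive_tool(offset=[[0.2, 0.1, -0.7], [0.7, 0.15, -0.8], [0.7, 0.15, -0.8], [0.7, 0.15, -0.6], [0.7, 0.15, 0], [0.7, 0.15, 0], [0.7, 0.15, 0], [0.7, 0.15, 0], [0, 0, 0], [0, 0, 0]], turn=[[0, 0, 0], [0, 0, 0], [0, 0, 0], [0, 0, 0], [0, 0, 0], [0, 0, 0], [0, 0, 0.6], [0, 0, 0.7], [0, 0, 0], [0, 0, 0]], hand=[0, 0, 0, 0, 0, 0, 0, 0, 0, 0])

```text
time_s: 11.65
position: [0.5713, 0.0755, 0.1985]
tool_rot: [[-0.022, 1.0, -0.002], [1.0, 0.022, -0.0], [-0.0, -0.002, -1.0]]
ft_force: [0.6, 0.2, -1.8]
grip_width: 0.0287
gripper_force: 69.6
```

Run:
```python
from h import *;import pickle
s=observe();print(s['time_s'],s['position'],np.round(s['tool_rot'],4).tolist())
ci=camera_info("wrist");im=get_image("wrist");pickle.dump((ci,s),open("w3.pkl","wb"))
c=cv2.resize(im,(800,600),interpolation=cv2.INTER_CUBIC)
cv2.imwrite("pics/w3b.png",c)
d=get_image("side");cv2.imwrite("pics/s3.png",d)
e=get_image("scene");cv2.imwrite("pics/sc3.png",e)
```

```text
11.65 [0.57129613 0.07546927 0.19850217] [[-0.0217, 0.9998, -0.0016], [0.9998, 0.0217, -0.0003], [-0.0002, -0.0016, -1.0]]
```

View pics/w3b.png

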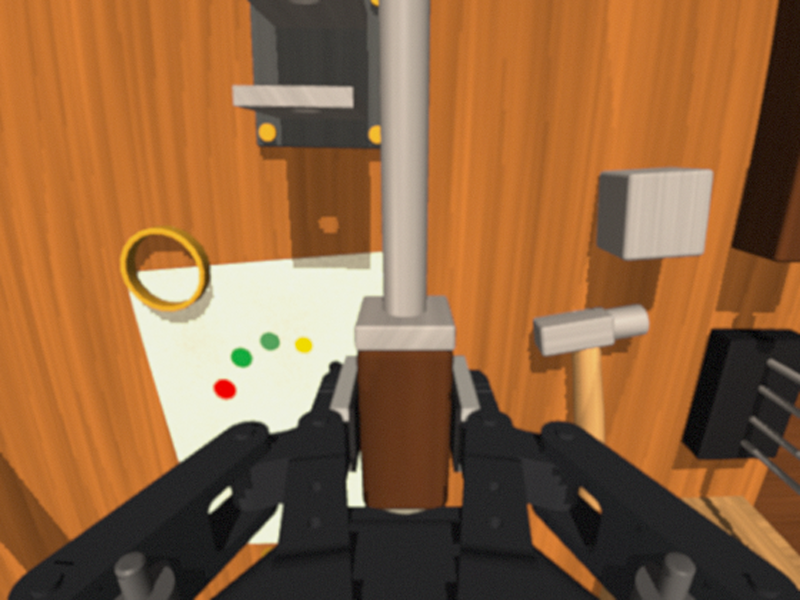

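The near flange's top edge runs from (234,87–105) to (352,87–107). The base screws are at (267,132) and (376,134). The shank is centred at column 405 and straight.

Run:
```python
from h import *;import pickle
ci,s=pickle.load(open("w3.pkl","rb"));P=np.array(s['position'])[:2];R=np.array(s['tool_rot'])[:2,:2]
def g(n,u,v,z):
    w=plane(ci,u*.7,v*.7,z);print(n,w.round(4),"tool mm",((w[:2]-P)@R*1000).round(1));return w
a=g("TL",233,86,.095);b=g("TR",352,87,.095);c=g("BL",234,105,.095);d=g("BR",353.5,107,.095)
print("mid",(a+b+c+d)/4,"head",np.degrees(np.arctan2(*(b-a)[1::-1])),np.degrees(np.arctan2(*(d-c)[1::-1])))
e=g("scr1",267,132,.01);f=g("scr2",376,134,.01);print((e+f)/2)
g("shank near",405,300,.198+.0125);g("shank far",405,5,.2105);g("handle corner L",358,345,.2255);g("handle R",453,345,.2255)
# refined centroids in scene/side
A=camera_info("scene");B=camera_info("side")
im=cv2.imread("pics/scene0.png");h=cv2.cvtColor(im,cv2.COLOR_BGR2HSV)
m=cv2.inRange(h,(15,120,120),(35,255,255));m[:200]=0;m[250:]=0;m[:,:315]=0;m[:,375:]=0
n,_,st,ce=cv2.connectedComponentsWithStats(m)
for i in range(1,n):
    if st[i,4]>3: print("scene screw",ce[i].round(1),st[i,4],plane(A,*ce[i],.01).round(4))
im=cv2.imread("pics/side0.png");h=cv2.cvtColor(im,cv2.COLOR_BGR2HSV)
m=cv2.inRange(h,(15,120,120),(35,255,255));m[:255]=0;m[305:]=0;m[:,:270]=0;m[:,335:]=0
n,_,st,ce=cv2.connectedComponentsWithStats(m)
for i in range(1,n):
    if st[i,4]>3: print("side screw",ce[i].round(1),st[i,4],plane(B,*ce[i],.01).round(4))
```

```text
TL [0.4778 0.1878 0.095 ] tool mm [114.4 -91.1]
TR [0.5411 0.1877 0.095 ] tool mm [112.9 -27.7]
BL [0.4776 0.1783 0.095 ] tool mm [104.8 -91.4]
BR [0.5419 0.1778 0.095 ] tool mm [102.9 -27.2]
mid [0.50959686 0.1829088  0.095     ] head -0.09834161510556115 -0.45221075914414094
scr1 [0.4689 0.1683 0.01  ] tool mm [  95.  -100.4]
scr2 [0.5484 0.1679 0.01  ] tool mm [ 92.9 -20.8]
[0.50865701 0.1681184  0.01      ]
shank near [0.5707 0.1093 0.2105] tool mm [33.9  0.2]
shank far [0.5689 0.1927 0.2105] tool mm [1.173e+02 1.000e-01]
handle corner L [0.5571 0.1002 0.2255] tool mm [ 25.  -13.6]
handle R [0.585  0.1008 0.2255] tool mm [25.  14.2]
scene screw [335.4 208.4] 15 [0.4643 0.1667 0.01  ]
scene screw [365.8 218. ] 19 [0.4652 0.2583 0.01  ]
scene screw [327.8 231.6] 19 [0.5449 0.1679 0.01  ]
scene screw [358.4 241.7] 18 [0.5461 0.2575 0.01  ]
side screw [283.2 267. ] 13 [0.5501 0.1672 0.01  ]
side screw [321.4 269.8] 23 [0.4677 0.1674 0.01  ]
side screw [279.5 293. ] 26 [0.5482 0.2575 0.01  ]
side screw [319.6 296.2] 28 [0.4682 0.2578 0.01  ]
```

drive_tool(offset=[[-0.45, -0.5, 0], [-0.45, -0.5, 0], [-0.43, -0.59, 0], [0, 0, 0.7], [0, 0, 0.7], [0, 0, 0.7], [0, 0, 0.7], [0, 0, 0.5], [0, 0, 0.2], [0, 0, 0]], turn=[[0, 0, 0], [0, 0, 0], [0, 0, 0], [0, 0, 0.23], [0, 0, 0], [0, 0, 0], [0, 0, 0], [0, 0, 0], [0, 0, 0], [0, 0, 0]], hand=[0, 0, 0, 0, 0, 0, 0, 0, 0, 0])

```text
time_s: 13.05
position: [0.5091, 0.0211, 0.0594]
tool_rot: [[0.003, 1.0, -0.0], [1.0, -0.003, 0.0], [0.0, -0.0, -1.0]]
ft_force: [-0.5, 1.0, -1.9]
grip_width: 0.0288
gripper_force: 69.7
```

Run:
```python
from h import *;import pickle
s=observe();print(s['time_s'],s['position'],np.round(s['tool_rot'],4).tolist())
B=camera_info("side");A=camera_info("scene");W=camera_info("wrist")
c=np.zeros((600,800,3),np.uint8)
d=get_image("side");cv2.imwrite("pics/s4.png",d);c[:300,:400]=cv2.resize(d[180:315,210:390],(400,300),interpolation=cv2.INTER_CUBIC)
e=get_image("scene");cv2.imwrite("pics/sc4.png",e);c[:300,400:]=cv2.resize(e[130:265,220:400],(400,300),interpolation=cv2.INTER_CUBIC)
w=get_image("wrist");cv2.imwrite("pics/w4.png",w);c[300:]=cv2.resize(w[:210],(800,300),interpolation=cv2.INTER_CUBIC)
cv2.imwrite("pics/m4.png",c);pickle.dump(W,open("w4.pkl","wb"))
x,y,z=s['position']
for n,p in dict(tip=(x,y+.142,z+.0125),hole1=(.509,.178,.07),hole2=(.509,.248,.07)).items(): print(n,"side",(proj(B,p)-[210,180])*2.222,"scene",(proj(A,p)-[220,130])*2.222+[400,0],"wrist",proj(W,p)*1.4286+[0,300])
```

```text
13.05 [0.5091233  0.0211419  0.05937967] [[0.0035, 1.0, -0.0002], [1.0, -0.0035, 0.0], [0.0, -0.0002, -1.0]]
tip side [207.13374714 139.8364013 ] scene [649.01820097 176.80850716] wrist [402.74396187 200.83302322]
hole1 side [206.14152731 150.01517987] scene [660.45099014 181.06609009] wrist [402.0630559  142.36180544]
hole2 side [200.79423478 193.00937407] scene [715.34150143 197.96132216] wrist [401.37421122 -69.14717321]
```

View pics/m4.png

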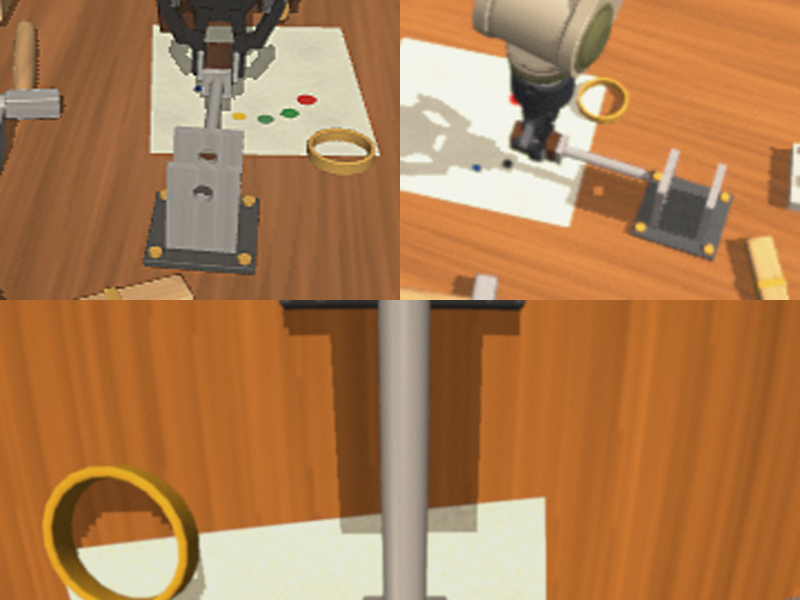

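The axis lines up: the far hole appears at (202,193) in the side view against (201,193) predicted. In the wrist view the shank is at 404 and the base plate's middle at 403. I advance with the force watched.

drive_tool(offset=[[0, 0, 0.03], [0.1, 0, 0], [0.1, 0, 0], [0.1, 0, 0], [0.1, 0, 0], [0.1, 0, 0], [0.1, 0, 0], [0.1, 0, 0], [0.1, 0, 0], [0.1, 0, 0]], turn=[[0, 0, 0], [0, 0, 0], [0, 0, 0], [0, 0, 0], [0, 0, 0], [0, 0, 0], [0, 0, 0], [0, 0, 0], [0, 0, 0], [0, 0, 0]], hand=[0, 0, 0, 0, 0, 0, 0, 0, 0, 0])

```text
time_s: 14.45
position: [0.5092, 0.0577, 0.0581]
tool_rot: [[0.003, 1.0, -0.0], [1.0, -0.003, -0.0], [-0.0, -0.0, -1.0]]
ft_force: [-1.1, 0.7, -1.7]
grip_width: 0.0288
gripper_force: 69.7
```

drive_tool(offset=[[0.15, 0, 0], [0.15, 0, 0], [0.15, 0, 0], [0.15, 0, 0], [0.15, 0, 0], [0.15, 0, 0], [0.15, 0, 0], [0.15, 0, 0], [0.15, 0, 0], [0.1, 0, 0]], turn=[[0, 0, 0], [0, 0, 0], [0, 0, 0], [0, 0, 0], [0, 0, 0], [0, 0, 0], [0, 0, 0], [0, 0, 0], [0, 0, 0], [0, 0, 0]], hand=[0, 0, 0, 0, 0, 0, 0, 0, 0, 0])

```text
time_s: 15.7
position: [0.5093, 0.1158, 0.0581]
tool_rot: [[0.003, 1.0, 0.0], [1.0, -0.003, -0.0], [-0.0, 0.0, -1.0]]
ft_force: [-0.8, 0.5, -1.7]
grip_width: 0.0289
gripper_force: 69.7
```

drive_tool(offset=[[0.1, 0, 0], [0.1, 0, 0], [0.1, 0, 0], [0.1, 0, 0], [0.05, 0, 0], [0.05, 0, 0], [0.05, 0, 0], [0.03, 0, 0], [0, 0, 0], [0, 0, 0]], turn=[[0, 0, 0], [0, 0, 0], [0, 0, 0], [0, 0, 0], [0, 0, 0], [0, 0, 0], [0, 0, 0], [0, 0, 0], [0, 0, 0], [0, 0, 0]], hand=[0, 0, 0, 0, 0, 0, 0, 0, 0, 0])

```text
time_s: 16.95
position: [0.5094, 0.1386, 0.0581]
tool_rot: [[0.003, 1.0, -0.0], [1.0, -0.003, -0.0], [-0.0, -0.0, -1.0]]
ft_force: [-0.7, -0.3, -1.6]
grip_width: 0.0288
gripper_force: 69.7
```

drive_tool(offset=[[0.03, 0, 0], [0.03, 0, 0], [0.03, 0, 0], [0.03, 0, 0], [0, 0, 0], [0, 0, 0], [0, 0, 0], [0, 0, 0], [0, 0, 0], [0, 0, 0]], turn=[[0, 0, 0], [0, 0, 0], [0, 0, 0], [0, 0, 0], [0, 0, 0], [0, 0, 0], [0, 0, 0], [0, 0, 0], [0, 0, 0], [0, 0, 0]], hand=[0, 0, 0, 0, 0, 0, 0, 0, 0, 0])

```text
time_s: 18.2
position: [0.5094, 0.1434, 0.0581]
tool_rot: [[0.003, 1.0, 0.0], [1.0, -0.003, -0.0], [-0.0, 0.0, -1.0]]
ft_force: [-0.3, -0.6, -1.1]
grip_width: 0.0287
gripper_force: 69.7
```

drive_tool(offset=[[0.03, 0, 0], [0.03, 0, 0], [0.03, 0, 0], [0, 0, 0], [0, 0, 0], [0, 0, 0], [0, 0, 0], [0, 0, 0], [0, 0, 0], [0, 0, 0]], turn=[[0, 0, 0], [0, 0, 0], [0, 0, 0], [0, 0, 0], [0, 0, 0], [0, 0, 0], [0, 0, 0], [0, 0, 0], [0, 0, 0], [0, 0, 0]], hand=[0, 0, 0, 0, 0, 0, 0, 0, 0, 0])

```text
time_s: 19.45
position: [0.5094, 0.147, 0.0581]
tool_rot: [[0.003, 1.0, -0.0], [1.0, -0.003, 0.0], [0.0, -0.0, -1.0]]
ft_force: [0.3, -0.4, -2.0]
grip_width: 0.0285
gripper_force: 69.7
```

drive_tool(offset=[[0.03, 0, 0], [0.03, 0, 0], [0, 0, 0], [0, 0, 0], [0, 0, 0], [0, 0, 0], [0, 0, 0], [0, 0, 0], [0, 0, 0], [0, 0, 0]], turn=[[0, 0, 0], [0, 0, 0], [0, 0, 0], [0, 0, 0], [0, 0, 0], [0, 0, 0], [0, 0, 0], [0, 0, 0], [0, 0, 0], [0, 0, 0]], hand=[0, 0, 0, 0, 0, 0, 0, 0, 0, 0])

```text
time_s: 20.7
position: [0.5094, 0.1477, 0.0582]
tool_rot: [[0.003, 1.0, -0.001], [1.0, -0.003, -0.003], [-0.003, -0.001, -1.0]]
ft_force: [-1.6, -11.7, -0.2]
grip_width: 0.0289
gripper_force: 70.0
```

Run:
```python
from h import *
w=get_image("wrist");e=get_image("scene")
c=np.zeros((600,800,3),np.uint8);c[:,:400]=cv2.resize(w[100:400,180:380],(400,600),interpolation=cv2.INTER_CUBIC)
c[:300,400:]=cv2.resize(e[160:250,300:420],(400,300),interpolation=cv2.INTER_CUBIC)
d=get_image("side");c[300:,400:]=cv2.resize(d[220:310,240:360],(400,300),interpolation=cv2.INTER_CUBIC)
cv2.imwrite("pics/m5.png",c)
```

```text
(no output)
```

View pics/m5.png

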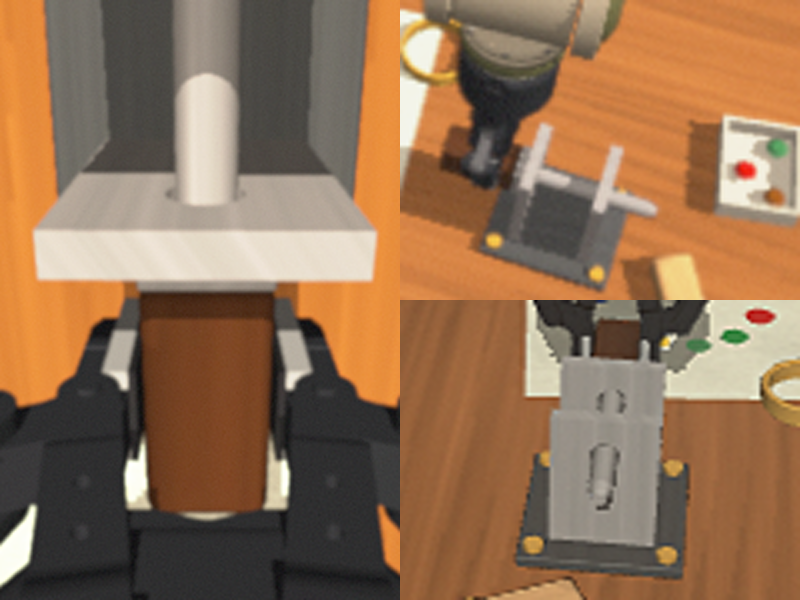

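The handle is home: the ferrule is against the flange in the wrist view, with 11.7 N of contact, and the shank passes both flanges. Release and lift.

drive_tool(offset=[[0, 0, 0], [0, 0, 0], [0, 0, 0], [0, 0, 0], [0, 0, 0], [0, 0, -0.3], [0, 0, -0.6], [0, 0, -0.8], [0, 0, -0.8], [0, 0, -0.8]], turn=[[0, 0, 0], [0, 0, 0], [0, 0, 0], [0, 0, 0], [0, 0, 0], [0, 0, 0], [0, 0, 0], [0, 0, 0], [0, 0, 0], [0, 0, 0]], hand=[0.4, 0.5, 0.7, 1, 1, 1, 1, 1, 1, 1])

```text
time_s: 22.1
position: [0.5093, 0.1494, 0.1921]
tool_rot: [[0.003, 1.0, 0.001], [1.0, -0.003, 0.0], [0.0, 0.001, -1.0]]
ft_force: [-0.0, 0.5, -0.2]
grip_width: 0.0856
gripper_force: 0.0
```

drive_tool(offset=[[-0.5, 0, 0], [-0.5, 0, 0], [0, 0, 0], [0, 0, 0], [0, 0, 0], [0, 0, 0], [0, 0, 0], [0, 0, 0], [0, 0, 0], [0, 0, 0]], turn=[[0, 0, 0], [0, 0, 0], [0, 0, 0], [0, 0, 0], [0, 0, 0], [0, 0, 0], [0, 0, 0], [0, 0, 0], [0, 0, 0], [0, 0, 0]], hand=[1, 1, 1, 1, 1, 1, 1, 1, 1, 1])

```text
time_s: 23.35
position: [0.5093, 0.1094, 0.1901]
tool_rot: [[0.003, 1.0, -0.0], [1.0, -0.003, 0.0], [0.0, -0.0, -1.0]]
ft_force: [-0.1, -0.1, -0.6]
grip_width: 0.0851
gripper_force: 0.0
```

Run:
```python
from h import *
w=get_image("wrist");e=get_image("scene")
c=np.zeros((600,800,3),np.uint8);c[:,:400]=cv2.resize(w[0:300,180:380],(400,600),interpolation=cv2.INTER_CUBIC)
c[:300,400:]=cv2.resize(e[160:250,300:420],(400,300),interpolation=cv2.INTER_CUBIC)
d=get_image("side");c[300:,400:]=cv2.resize(d[220:310,240:360],(400,300),interpolation=cv2.INTER_CUBIC)
cv2.imwrite("pics/m6.png",c)
```

```text
(no output)
```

View pics/m6.png

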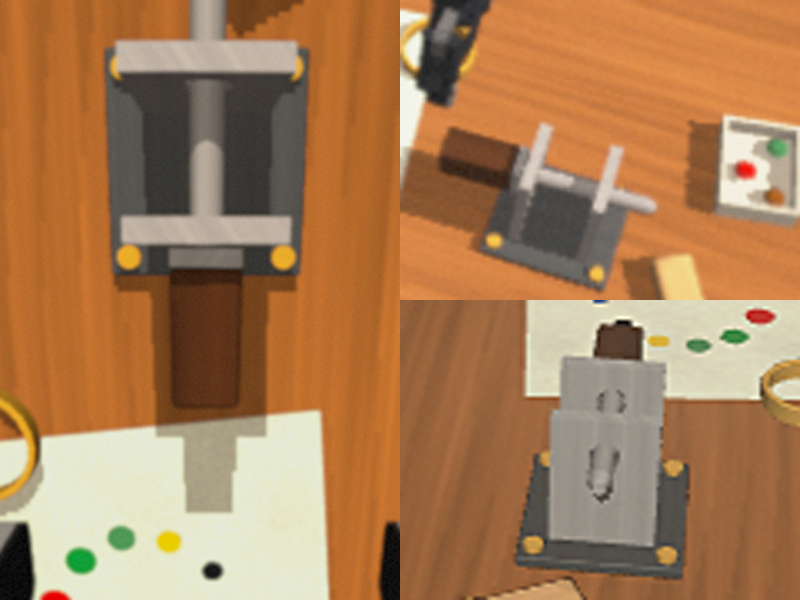

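After release: handle at the flange in the wrist view (ferrule 250–268, handle end 407), and the scene view's tip is unchanged at (655,210). One numeric check of the seating first.

Run:
```python
from h import *
ci=camera_info("wrist")
def g(n,u,v,z):
    w=plane(ci,180+u/2,v/2,z);print(n,w.round(4));return w
g("flange outer top",206,245,.095);g("flange inner top",206,217,.095)
for z in(.078,.08):g("rear",206,407,z)
g("wood",206,268,.083);g("ferrule vis edge",206,250,.083);g("shank edges",189,150,.07);g("",224,150,.07)
A=camera_info("scene");B=camera_info("side")
print("tip",tri(A,(300+256/3.333,160+211/3.333),B,(240+200/3.333,220+195/3.333)))
s=observe();print(s['time_s'],s['qvel'])
```

```text
flange outer top [0.5095 0.1774 0.095 ]
flange inner top [0.5095 0.1876 0.095 ]
rear [0.5093 0.1073 0.078 ]
rear [0.5093 0.1079 0.08  ]
wood [0.5095 0.1678 0.083 ]
ferrule vis edge [0.5095 0.1749 0.083 ]
shank edges [0.5027 0.2139 0.07  ]
 [0.5169 0.2139 0.07  ]
tip [0.5076571  0.28911836 0.07148733]
23.5 [-0.01618153  0.02797374  0.08299162 -0.02539464 -0.02575674  0.0226151 ]
```

```bash
python3 -c "
from rig import env
print(env.close_job())"
```

```text
the job is handed in; nothing more can be done
None
```

The steel mandrel was drawn from its sleeve, laid on the bench and let go, then regrasped, slid through both bracket holes until the handle stopped against the first flange, and released; the job was handed in at about 23.5 s with no verdict returned.

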